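# Switch on the fume extractor at its locking toggle

### The job

Switch on the fume extractor before the welding starts: its switch is the locking toggle with the yellow knob, now leaning to the red-marked off side. Pull the bat outward along its own length until it clears its lock, flip it all the way over to the green-marked side and let it drop back home into its notch there, then let go. Leave the red-knobbed toggle, the bench grinder's, switched off.

Things in the scene. Friction and masses are not known exactly. Their poses are not given: they have to be found in the camera images.
- fume_knob (a point): Centre of the yellow knob, a roller 24 mm across and 28 mm long lying crosswise (along the hinge axis) on the end of a 9 mm steel stem, free to turn about its own axis. The point's z axis points outward along the bat, its y axis is parallel to the level hinge axis, and the on side lies towards its x axis. With the bat home it is 65 mm from the hinge axis.
- fume_switch: Fixed grey switch box of the yellow-knobbed toggle, 130 mm (x, along the swing) by 100 mm by 70 mm high; origin at the centre of its underside, on the table. The bat's hinge axis is along y, in the middle of its top face, 70 mm up. A red mark on top shows the off side (-x), a green one the on side (+x); two steel lock gate plates 23 mm high stand beside the stem.
- fume_flip (a joint): Swing of the yellow-knobbed bat about its hinge, rad: 0 is fully off (leaning 35 degrees, 0.611 rad, off vertical to the red side), 0.611 upright, 1.222 fully on (35 degrees to the green side, at its stop). It stays where it is left (light friction). With the bat home the lock stops it after about 0.2 rad from either end.
- fume_pull (a joint): How far the yellow-knobbed bat is pulled outward along its length, m: 0 is home, 0.014 fully out against its stop. A spring draws it home: 2.5 N at home rising to 4.6 N. The lock is cleared from about 0.007 m and the bat must be kept out while it swings over; it drops home by itself within about 0.15 rad of either end.
- grinder_flip (a joint): Swing of the bench grinder's toggle, rad, same values (0 is off, 1.222 on). It stands on a second switch box of the same make and size with a red knob, some 16 to 48 cm to one side of the yellow one; to be left off.
Not all that is in view belongs to the job. Leave any purple or turquoise look-alike of the part that bears grinder_flip alone.

How it is judged (in metres and radians):
On the way:
1. the yellow-knobbed bat is pulled outward, clear of its lock, while still on the off side (value of joint fume_pull above 0.0055 m and value of joint fume_flip below 0.45 rad), for 0.1 s.
At the end, for the whole second after the job is handed in: the yellow-knobbed bat is over on the green side (fume_flip above 0.94 rad) and has dropped home behind its lock (fume_pull under 3 mm), and the red-knobbed toggle is still off (grinder_flip under 0.4 rad) (value of joint fume_flip above 0.94 rad and value of joint fume_pull below 0.003 m and value of joint grinder_flip below 0.4 rad); the robot touches nothing.
It fails at once if the red-knobbed toggle is switched over (value of joint grinder_flip above 0.5 rad).
It also fails if it takes over 32 s, if anything falls off the work surface, if the arm or the gripper's body presses on something with over 40 N, if the wrist force passes 120 N, or if a joint passes its speed limit or range.

### The arm

A 6-joint arm with a two-finger parallel gripper is mounted at the origin on the work surface. World frame = base frame: x ahead of the robot, y to its left, z up, the work surface at z = 0. Lengths are in mm, angles in rad, forces in N, time in s.
With the tool pointing down it reaches from about 350 to 875 mm from the base axis. Payload 4.2 kg.
Tool frame: the origin (TCP) lies midway between the tips of the shut fingers; the grasp point (between the pads) lies 19 mm behind it; z points along the fingers, y is the line along which they close (so a half turn about z gives the same grasp; the last joint's range is limited). The gripper opens to 85 mm and grips with 20 to 120 N. Pads are 22 mm wide; open, the fingers measure 114 mm over their backs; the gripper's body (76 mm by 85 mm) begins 54 mm behind the grasp point. The pads swing forward as they close: fully open they stand 13 mm farther back than shut.
Start: joints at [1.438, 0.385, 0.008, 0, -1.194, -0.259], TCP at [238.625, 577.631, 231.312] pointing down, gripper open.
Joint ranges: [-3.14, 3.14], [-1.21, 2.06], [-1.07, 1.41], [-3.16, 2.05], [-2.99, -0.16], [-3.1, 3.1]. Speed limits (rad/s): [2.79, 2.79, 3.14, 3.14, 3.14, 3.14].

### API

Orientations are given as a unit quaternion [x, y, z, w].
In Python, from bench import arm gives the robot as it stands.
- The arm moves only by the tool send_rows, never from a script. Its argument "targets" is a list of rows, each an object of numbers: "gripper": the gripper command: -1 is fully open, 1 is shut, values between are in proportion; "x", "y", "z": the shift along the tool's x, y, z in cm; "ax", "ay", "az": the turn, a rotation vector about the tool's x, y, z in degrees. A call has 1 to 5 rows; each row shifts and turns the commanded pose from where the row before left it, along the tool's axes as they then stand; what a row does not reach is not made up. A row lasts 1/12 s, in which the tool goes at most 41.7 mm and 7.16 degrees, less where a joint would pass 70% of its speed; a pose out of reach is approached as far as the arm can. A call is refused whole if a number of a shift passes 4.17 or a number of a turn 7.16, either way. A call with a gripper value outside its range is refused whole. The fingers move at their own pace and stop on an object; the grip force is fixed at half the most. Time passes only in rows, so rows that do not move let the fingers close. It gives the time, the measured TCP pose, the force, the opening and the grip force at its end, in the units of the state.
- arm.read_state(): the state, without advancing time (a new reading comes with each control period).
- arm.get_image(name): name is "side" or "top"; returns (picture, depth): 384x512x3 uint8, red, green, blue; 384x512 float32, mm along the optical axis (not along the pixel's ray), 0 where there is no reading.
- arm.camera_model(name): a dict with "fx", "fy", "cx", "cy" (pixels), "distortion" ([k1, k2, p1, p2, k3] as OpenCV has them; the pictures are not rectified), "cam_to_world" (4x4, takes a point from camera to world coordinates). Camera axes: x right, y down, z forward; pixel columns grow to the right and rows downward; lengths in mm; the calibration is good to about 2 mm. A picture is of the moment at which its call begins. camera_model takes no time and is no camera call.
- arm.job_done(): hands the job in; it is judged then, once.
Trained networks look in the newest picture that a camera, given by its name, has taken for a name from the list of things; names that differ only in an ending like _2 or _b are one class to them, and where a whole thing is asked for, a point or a joint stands for the part that bears it (a point fixed in the world has none). Each returns a list of dicts, best first, with "score" (0 to 1); they miss things now and then, are a little off and sometimes report something else, mostly with a low value. They report only what shows in the picture. A call takes as long as a camera call. They do not tell look-alikes from the thing itself.
- arm.boxes_of(camera, thing): "rect" ([left, top, width, height] in pixels, round what is visible of it).
The state is a dict: "clock": time; "joints": joint angles; "joint_vel": joint speeds; "joint_efforts": joint torques, N m; "position": TCP position; "ee_rot": TCP orientation; "contact_force": force on the tool from outside, world axes, zero at the start; "wrist_torque": the same for the moment, N m; "gripper_width": finger opening in mm; "grasp_force": force on a finger pad.
Only numpy, scipy, OpenCV 4.12 (cv2) and the standard library are available. Lean on these libraries where they do the work, as an engineer would, in place of code of your own. Each camera call takes 0.05 s, during which the arm holds its last target. There are 200 camera calls.

## Working session

There is one attempt and no reset: what is moved stays moved. The work goes in short steps, Python scripts to look and compute and a tool call to move; the robot and the scene stay as the last step left them, time stands still between calls to the robot, and variables do not carry over. Pictures are saved under pics/ and viewed, at most 10 in all, crops included, and the job is handed in when it is done.

Besides the shell and the picture viewer there is one more tool, called after "Request:" as a command line: name --argument value ..., lists and objects as JSON in quotes. send_rows: Moves the arm, as the interface text tells. Its arguments: {"type":"object","properties":{"targets":{"type":"array"}},"required":["targets"]}

```bash
mkdir -p pics; cat > h.py <<'E'
import numpy as np, cv2
from bench import arm
def pts(name, d, uv=None):
    m=arm.camera_model(name); K=np.array([[m['fx'],0,m['cx']],[0,m['fy'],m['cy']],[0,0,1.]])
    h,w=d.shape; vv,uu=np.mgrid[:h,:w]
    n=cv2.undistortPoints(np.stack([uu,vv],-1).reshape(-1,1,2).astype(np.float64),K,np.array(m['distortion'])).reshape(h,w,2)
    P=np.dstack([n*d[...,None],d]); T=np.array(m['cam_to_world'])
    return P@T[:3,:3].T+T[:3,3]
E
python3 - <<'E'
from h import *
ims=[]
for c in ("side","top"):
    p,d=arm.get_image(c); np.savez(f'{c}.npz',p=p,d=d)
    cv2.imwrite(f'pics/{c}0.png',cv2.cvtColor(p,cv2.COLOR_RGB2BGR))
    print(c,arm.boxes_of(c,'fume_knob'),arm.boxes_of(c,'fume_switch'))
print(arm.read_state())
E
```

```text
side [{'rect': [376.3, 222.5, 20.5, 31.3], 'score': 0.62}] [{'rect': [350.0, 221.0, 94.0, 91.9], 'score': 0.76}]
top [{'rect': [353.1, 150.3, 17.4, 17.0], 'score': 0.7}, {'rect': [168.5, 164.4, 18.2, 19.6], 'score': 0.64}] [{'rect': [323.9, 115.6, 66.7, 72.7], 'score': 0.89}]
{'clock': 0.3, 'joints': array([ 1.43759509e+00,  3.85018531e-01,  7.48719596e-03, -1.40396401e-04,
       -1.19406616e+00, -2.58620881e-01]), 'joint_vel': array([ 0.00021772, -0.0017447 ,  0.00324535,  0.00113274, -0.0001461 ,
       -0.00116727]), 'joint_efforts': array([ 4.73646048e-05, -3.91662347e+01,  1.88241112e+01,  4.18215081e+00,
       -2.62869340e-03, -3.01038938e-06]), 'position': array([238.56339188, 577.44411023, 230.93697028]), 'ee_rot': array([ 9.80865617e-01, -1.94685586e-01, -4.00326222e-05,  4.03887135e-04]), 'contact_force': array([ 0.1014473 , -0.25017355, -0.20335373]), 'wrist_torque': array([ 0.00674697, -0.02171969, -0.01956751]), 'grasp_force': 0.0, 'gripper_width': 85.85051855713499}
```

View pics/side0.png

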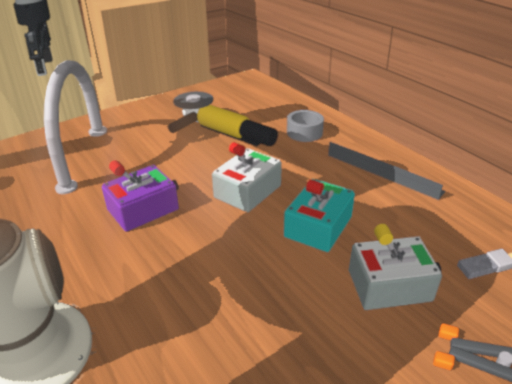

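View pics/top0.png

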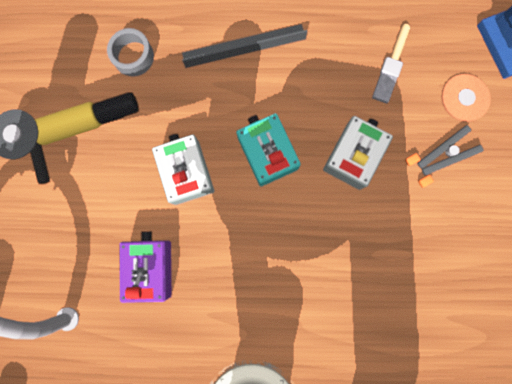

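Top view: the yellow knob is at (361,158), on the grey box at (358,152). There are three red-knobbed toggles: the grey-boxed grinder at (182,170), turquoise at (268,150) and purple at (145,270). The yellow one on the grey box is the only match for the fume switch, and I'll confirm it in a crop.

```bash
python3 - <<'E'
from h import *
for c,roi in (("top",(315,105,90,95)),("side",(340,215,110,100))):
    z=np.load(c+'.npz');p,d=z['p'],z['d'];P=pts(c,d)
    x,y,w,h=roi
    if c=='top': a=cv2.resize(p[y:y+h,x:x+w],(400,400),interpolation=cv2.INTER_CUBIC)
    else: b=cv2.resize(p[y:y+h,x:x+w],(400,400),interpolation=cv2.INTER_CUBIC)
    hsv=cv2.cvtColor(p,cv2.COLOR_RGB2HSV).astype(int)
    m=np.zeros(d.shape,bool); m[y:y+h,x:x+w]=1; m&=d>0
    H,S,V=hsv[...,0],hsv[...,1],hsv[...,2]
    Z=P[...,2]
    def st(n,k):
        print(c,n,k.sum(),np.median(P[k],0).round(1),P[k].min(0).round(0),P[k].max(0).round(0))
    ky=m&(H>18)&(H<33)&(S>120)&(Z>85); st('yellow',ky)
    print(cv2.minAreaRect(P[ky][:,:2].astype(np.float32)), P[ky].mean(0))
    top=m&(abs(Z-70)<6); st('topface',top)
    print(cv2.minAreaRect(P[top][:,:2].astype(np.float32)))
    st('green',m&(H>40)&(H<80)&(S>100)&(abs(Z-70)<8)); st('red',m&((H<8)|(H>172))&(S>140)&(abs(Z-70)<8))
    st('gates',m&(Z>85)&(S<60))
cv2.imwrite('pics/crop.png',cv2.cvtColor(np.hstack([a,b]),cv2.COLOR_RGB2BGR))
E
```

```text
top yellow 141 [ 545.7 -214.8  136.2] [ 532. -236.   91.] [ 570. -200.  143.]
((552.0737915039062, -218.4426727294922), (25.369373321533203, 34.41905975341797), 61.788570404052734) [ 545.89514492 -214.62925391  134.66347315]
top topface 2230 [ 576. -229.   71.] [ 499. -301.   64.] [ 653. -160.   76.]
((574.6984252929688, -231.91238403320312), (100.65888977050781, 128.74673461914062), 61.57927703857422)
top green 177 [ 616.5 -253.3   72. ] [ 599. -277.   66.] [ 633. -231.   76.]
top red 178 [ 535.1 -209.6   72. ] [ 518. -232.   68.] [ 552. -187.   76.]
top gates 59 [ 571.2 -225.5   93. ] [ 529. -247.   85.] [ 586. -200.  139.]
side yellow 280 [ 540.  -221.8  132.9] [ 528. -233.  114.] [ 559. -201.  139.]
((543.7968139648438, -216.03053283691406), (31.6218318939209, 23.185317993164062), 65.5645980834961) [ 540.46876684 -219.78925977  131.25621571]
side topface 2594 [ 561.8 -240.7   69.7] [ 495. -303.   64.] [ 649. -161.   76.]
((572.9381713867188, -233.15069580078125), (99.77620697021484, 127.92333221435547), 62.149505615234375)
side green 207 [ 614.5 -253.9   70.8] [ 595. -277.   68.] [ 633. -228.   74.]
side red 215 [ 533.7 -210.6   70.5] [ 517. -233.   67.] [ 553. -186.   73.]
side gates 135 [ 562.6 -229.    91.8] [ 531. -246.   85.] [ 587. -217.  120.]
```

View pics/crop.png

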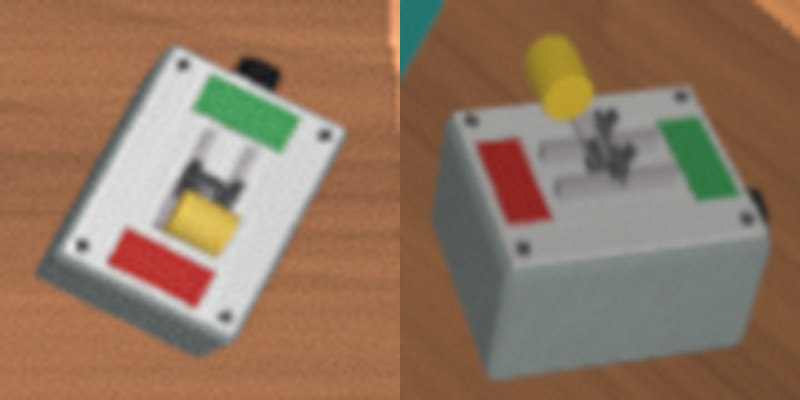

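The crop confirms the grey box and yellow knob, leaning to the red side. Next I'll check the faucet's extent, since it stands near the path.

```bash
python3 - <<'E'
from h import *
for c in ("side","top"):
    z=np.load(c+'.npz');d=z['d'];P=pts(c,d)
    k=(d>0)&(P[...,2]>100)&(P[...,0]>80)&(P[...,0]<800)&(P[...,1]>60)&(P[...,1]<900)
    if c=='side':
        k[:80,:60]&=False
    Q=P[k]
    print(c,len(Q))
    for lo in range(100,600,50):
        q=Q[(Q[:,2]>=lo)&(Q[:,2]<lo+50)]
        if len(q)>3: print(lo,len(q),np.percentile(q,[2,98],axis=0).round())
E
```

```text
side 2195
100 891 [[178. 133. 101.]
 [511. 648. 148.]]
150 571 [[184. 420. 151.]
 [352. 636. 199.]]
200 673 [[202. 445. 201.]
 [330. 601. 249.]]
250 60 [[262. 516. 250.]
 [293. 573. 256.]]
top 1277
100 679 [[181. 136. 102.]
 [513. 426. 148.]]
150 487 [[186. 420. 151.]
 [225. 451. 199.]]
200 111 [[201. 442. 200.]
 [230. 455. 211.]]
```

Request:
send_rows --targets '[{"gripper": -1, "z": -3.5}, {"gripper": -1, "z": -3.5, "az": 2.0}, {"gripper": -1, "z": -3.5, "az": 2.0}, {"gripper": -1, "z": -3.5, "az": 1.85}, {"gripper": -1, "z": -2}]'

```text
$.targets[0]: bad value
```

Request:
send_rows --targets '[{"gripper": -1, "x": 2.7, "y": 2.3}, {"gripper": -1, "x": 2.7, "y": 2.3}, {"gripper": -1, "x": 2.7, "y": 2.3}, {"gripper": -1, "x": 2.7, "y": 2.3}, {"gripper": -1, "x": 2.7, "y": 2.3}]'

```text
$.targets[0]: bad value
```

Request:
send_rows --targets '[{"gripper": -1, "x": 2.7, "y": 2.3}, {"gripper": -1, "x": 2.7, "y": 2.3}, {"gripper": -1, "x": 2.7, "y": 2.3}, {"gripper": -1, "x": 2.7, "y": 2.3}, {"gripper": -1, "x": 2.7, "y": 2.3}]'

```text
$.targets[0]: bad value
```

Request:
send_rows --targets '[{"gripper": -1, "x": 0, "y": 0, "z": -3.5, "ax": 0, "ay": 0, "az": 0}, {"gripper": -1, "x": 0, "y": 0, "z": -3.5, "ax": 0, "ay": 0, "az": 2.0}, {"gripper": -1, "x": 0, "y": 0, "z": -3.5, "ax": 0, "ay": 0, "az": 2.0}, {"gripper": -1, "x": 0, "y": 0, "z": -3.5, "ax": 0, "ay": 0, "az": 1.85}, {"gripper": -1, "x": 0, "y": 0, "z": -2, "ax": 0, "ay": 0, "az": 0}]'

```text
clock: 0.72
position: [239.2, 578.1, 396.3]
ee_rot: [0.97, -0.245, 0.0, -0.003]
contact_force: [0.4, 0.5, 0.5]
gripper_width: 85.2
grasp_force: 0.0
```

Request:
send_rows --targets '[{"gripper": -1, "x": 2.7, "y": 2.3, "z": 0, "ax": 0, "ay": 0, "az": 0}, {"gripper": -1, "x": 2.7, "y": 2.3, "z": 0, "ax": 0, "ay": 0, "az": 0}, {"gripper": -1, "x": 2.7, "y": 2.3, "z": 0, "ax": 0, "ay": 0, "az": 0}, {"gripper": -1, "x": 2.7, "y": 2.3, "z": 0, "ax": 0, "ay": 0, "az": 0}, {"gripper": -1, "x": 2.7, "y": 2.3, "z": 0, "ax": 0, "ay": 0, "az": 0}]'

```text
clock: 1.13
position: [303.2, 410.7, 391.3]
ee_rot: [0.97, -0.244, -0.0, -0.0]
contact_force: [1.0, -0.4, -0.0]
gripper_width: 86.1
grasp_force: 0.0
```

Request:
send_rows --targets '[{"gripper": -1, "x": 2.7, "y": 2.3, "z": 0, "ax": 0, "ay": 0, "az": 0}, {"gripper": -1, "x": 2.7, "y": 2.3, "z": 0, "ax": 0, "ay": 0, "az": 0}, {"gripper": -1, "x": 2.7, "y": 2.3, "z": 0, "ax": 0, "ay": 0, "az": 0}, {"gripper": -1, "x": 2.7, "y": 2.3, "z": 0, "ax": 0, "ay": 0, "az": 0}, {"gripper": -1, "x": 2.7, "y": 2.3, "z": 0, "ax": 0, "ay": 0, "az": 0}]'

```text
clock: 1.55
position: [367.4, 245.3, 391.6]
ee_rot: [0.97, -0.244, 0.0, -0.0]
contact_force: [1.5, 0.4, -0.2]
gripper_width: 85.3
grasp_force: 0.0
```

Request:
send_rows --targets '[{"gripper": -1, "x": 2.7, "y": 2.3, "z": 0, "ax": 0, "ay": 0, "az": 0}, {"gripper": -1, "x": 2.7, "y": 2.3, "z": 0, "ax": 0, "ay": 0, "az": 0}, {"gripper": -1, "x": 2.7, "y": 2.3, "z": 0, "ax": 0, "ay": 0, "az": 0}, {"gripper": -1, "x": 2.7, "y": 2.3, "z": 0, "ax": 0, "ay": 0, "az": 0}, {"gripper": -1, "x": 2.7, "y": 2.3, "z": 0, "ax": 0, "ay": 0, "az": 0}]'

```text
clock: 1.97
position: [431.7, 80.1, 391.6]
ee_rot: [0.97, -0.244, 0.0, -0.0]
contact_force: [1.2, 0.0, -1.0]
gripper_width: 85.4
grasp_force: 0.0
```

Request:
send_rows --targets '[{"gripper": -1, "x": 2.7, "y": 2.3, "z": 0, "ax": 0, "ay": 0, "az": 0}, {"gripper": -1, "x": 2.7, "y": 2.3, "z": 0, "ax": 0, "ay": 0, "az": 0}, {"gripper": -1, "x": 2.7, "y": 2.3, "z": 0, "ax": 0, "ay": 0, "az": 0}, {"gripper": -1, "x": 2.7, "y": 2.3, "z": 0, "ax": 0, "ay": 0, "az": 0}, {"gripper": -1, "x": 0, "y": 0, "z": 0, "ax": 0, "ay": 0, "az": 0}]'

```text
clock: 2.38
position: [484.2, -54.6, 390.6]
ee_rot: [0.969, -0.248, -0.0, 0.001]
contact_force: [-0.2, -0.3, 0.2]
gripper_width: 85.6
grasp_force: 0.0
```

Request:
send_rows --targets '[{"gripper": -1, "x": 2.52, "y": 2.28, "z": 2, "ax": 0, "ay": 0, "az": 0}, {"gripper": -1, "x": 2.52, "y": 2.28, "z": 2, "ax": 0, "ay": 0, "az": 0}, {"gripper": -1, "x": 2.52, "y": 2.28, "z": 2, "ax": 0, "ay": 0, "az": 0}, {"gripper": -1, "x": 2.52, "y": 2.28, "z": 2, "ax": 0, "ay": 0, "az": 0}, {"gripper": -1, "x": 2.52, "y": 2.28, "z": 2, "ax": 0, "ay": 0, "az": 0}]'

```text
clock: 2.8
position: [540.3, -211.8, 290.5]
ee_rot: [0.97, -0.244, 0.0, -0.0]
contact_force: [0.4, 0.6, 0.8]
gripper_width: 85.3
grasp_force: 0.0
```

Request:
send_rows --targets '[{"gripper": -1, "x": 0, "y": 0, "z": 3, "ax": 0, "ay": 0, "az": 0}, {"gripper": -1, "x": 0, "y": 0, "z": 3, "ax": 0, "ay": 0, "az": 0}, {"gripper": -1, "x": 0, "y": 0, "z": 3, "ax": 0, "ay": 0, "az": 0}, {"gripper": -1, "x": 0, "y": 0, "z": 2, "ax": 0, "ay": 0, "az": 0}, {"gripper": -1, "x": 0, "y": 0, "z": 0, "ax": 0, "ay": 0, "az": 0}]'

```text
clock: 3.22
position: [536.9, -209.6, 176.1]
ee_rot: [0.97, -0.245, -0.005, -0.0]
contact_force: [-1.1, -0.1, 0.3]
gripper_width: 85.4
grasp_force: 0.0
```

```bash
python3 - <<'E'
from h import *
ims=[]
for c,(x,y,w,h) in (("top",(305,95,110,110)),("side",(310,130,150,150))):
    p,d=arm.get_image(c); ims.append(cv2.resize(p[y:y+h,x:x+w],(400,400)))
cv2.imwrite('pics/pre.png',cv2.cvtColor(np.hstack(ims),cv2.COLOR_RGB2BGR))
s=arm.read_state(); print(s['position'],s['ee_rot'])
E
```

```text
[ 540.25565374 -210.51281072  181.51984731] [ 9.69728611e-01 -2.44184756e-01 -2.68427791e-04  3.91926472e-04]
```

View pics/pre.png

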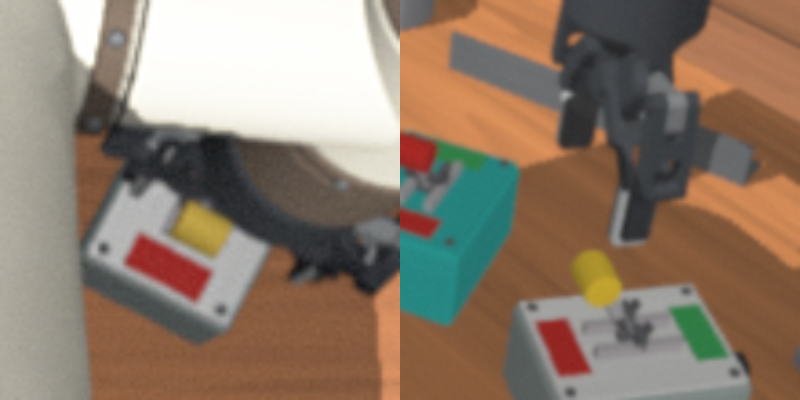

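The picture shows the fingers straddling the yellow knob along its roller axis. The remaining offset is about 3 mm along each tool axis, so I'll correct that and descend.

Request:
send_rows --targets '[{"gripper": -1, "x": 0.27, "y": 0.32, "z": 1.5, "ax": 0, "ay": 0, "az": 0}, {"gripper": -1, "x": 0, "y": 0, "z": 2, "ax": 0, "ay": 0, "az": 0}, {"gripper": -1, "x": 0, "y": 0, "z": 2, "ax": 0, "ay": 0, "az": 0}, {"gripper": -1, "x": 0, "y": 0, "z": 1.6, "ax": 0, "ay": 0, "az": 0}, {"gripper": -1, "x": 0, "y": 0, "z": 0.8, "ax": 0, "ay": 0, "az": 0}]'

```text
clock: 3.73
position: [541.5, -214.4, 102.7]
ee_rot: [0.97, -0.244, 0.001, -0.0]
contact_force: [-0.6, 0.7, -0.1]
gripper_width: 85.2
grasp_force: 0.0
```

Request:
send_rows --targets '[{"gripper": -1, "x": 0, "y": 0, "z": 0, "ax": 0, "ay": 0, "az": 0}, {"gripper": -1, "x": 0, "y": 0, "z": 0, "ax": 0, "ay": 0, "az": 0}, {"gripper": -1, "x": 0, "y": 0, "z": 0, "ax": 0, "ay": 0, "az": 0}]'

```text
clock: 3.98
position: [542.3, -214.8, 104.3]
ee_rot: [0.97, -0.244, 0.002, -0.0]
contact_force: [1.0, -0.2, 0.1]
gripper_width: 85.5
grasp_force: 0.0
```

Request:
send_rows --targets '[{"gripper": 1, "x": 0, "y": 0, "z": 0, "ax": 0, "ay": 0, "az": 0}, {"gripper": 1, "x": 0, "y": 0, "z": 0, "ax": 0, "ay": 0, "az": 0}, {"gripper": 1, "x": 0, "y": 0, "z": 0, "ax": 0, "ay": 0, "az": 0}, {"gripper": 1, "x": 0, "y": 0, "z": 0, "ax": 0, "ay": 0, "az": 0}, {"gripper": 1, "x": 0, "y": 0, "z": 0, "ax": 0, "ay": 0, "az": 0}]'

```text
clock: 4.4
position: [541.3, -214.1, 102.7]
ee_rot: [0.97, -0.244, 0.0, -0.0]
contact_force: [1.3, 10.6, 8.1]
gripper_width: 27.0
grasp_force: 59.7
```

Request:
send_rows --targets '[{"gripper": 1, "x": 0, "y": 0, "z": 0, "ax": 0, "ay": 0, "az": 0}, {"gripper": 1, "x": 0, "y": 0, "z": 0, "ax": 0, "ay": 0, "az": 0}, {"gripper": 1, "x": 0, "y": 0, "z": 0, "ax": 0, "ay": 0, "az": 0}]'

```text
clock: 4.65
position: [541.5, -213.8, 102.9]
ee_rot: [0.97, -0.244, 0.001, -0.0]
contact_force: [-0.2, 5.2, 3.0]
gripper_width: 27.2
grasp_force: 59.0
```

Request:
send_rows --targets '[{"gripper": 1, "x": -0.24, "y": 0, "z": -0.34, "ax": 0, "ay": 0, "az": 0}, {"gripper": 1, "x": -0.24, "y": 0, "z": -0.34, "ax": 0, "ay": 0, "az": 0}, {"gripper": 1, "x": -0.24, "y": 0, "z": -0.34, "ax": 0, "ay": 0, "az": 0}, {"gripper": 1, "x": 0, "y": 0, "z": 0, "ax": 0, "ay": 0, "az": 0}, {"gripper": 1, "x": 0, "y": 0, "z": 0, "ax": 0, "ay": 0, "az": 0}]'

```text
clock: 5.07
position: [535.5, -210.7, 112.4]
ee_rot: [0.97, -0.244, 0.001, -0.0]
contact_force: [5.7, 3.3, -3.9]
gripper_width: 27.2
grasp_force: 59.2
```

Request:
send_rows --targets '[{"gripper": 1, "x": 0, "y": 0, "z": 0, "ax": 0, "ay": 0, "az": 0}, {"gripper": 1, "x": 0, "y": 0, "z": 0, "ax": 0, "ay": 0, "az": 0}]'

```text
clock: 5.23
position: [535.5, -210.7, 112.2]
ee_rot: [0.97, -0.244, 0.001, -0.0]
contact_force: [4.8, 2.7, -3.8]
gripper_width: 27.0
grasp_force: 59.2
```

Request:
send_rows --targets '[{"gripper": 1, "x": 0.8, "y": 0, "z": -0.49, "ax": 0, "ay": 0, "az": 0}, {"gripper": 1, "x": 0.85, "y": 0, "z": -0.39, "ax": 0, "ay": 0, "az": 0}, {"gripper": 1, "x": 0.89, "y": 0, "z": -0.28, "ax": 0, "ay": 0, "az": 0}, {"gripper": 1, "x": 0.92, "y": 0, "z": -0.17, "ax": 0, "ay": 0, "az": 0}, {"gripper": 1, "x": 0.93, "y": 0, "z": -0.06, "ax": 0, "ay": 0, "az": 0}]'

```text
clock: 5.65
position: [573.0, -230.7, 125.1]
ee_rot: [0.97, -0.245, -0.001, -0.001]
contact_force: [2.6, 6.1, -5.2]
gripper_width: 27.2
grasp_force: 59.5
```

Request:
send_rows --targets '[{"gripper": 1, "x": 0, "y": 0, "z": 0, "ax": 0, "ay": 0, "az": 0}, {"gripper": 1, "x": 0, "y": 0, "z": 0, "ax": 0, "ay": 0, "az": 0}]'

```text
clock: 5.82
position: [573.0, -230.7, 124.5]
ee_rot: [0.97, -0.245, -0.001, -0.001]
contact_force: [3.7, 6.0, -4.9]
gripper_width: 27.5
grasp_force: 59.5
```

Request:
send_rows --targets '[{"gripper": 1, "x": 0.93, "y": 0, "z": -0.04, "ax": 0, "ay": 0, "az": 0}, {"gripper": 1, "x": 0.92, "y": 0, "z": 0.17, "ax": 0, "ay": 0, "az": 0}, {"gripper": 1, "x": 0.89, "y": 0, "z": 0.28, "ax": 0, "ay": 0, "az": 0}, {"gripper": 1, "x": 0.85, "y": 0, "z": 0.39, "ax": 0, "ay": 0, "az": 0}, {"gripper": 1, "x": 0.8, "y": 0, "z": 0.49, "ax": 0, "ay": 0, "az": 0}]'

```text
clock: 6.23
position: [610.6, -250.6, 111.2]
ee_rot: [0.969, -0.245, -0.003, -0.002]
contact_force: [1.5, 8.4, -3.8]
gripper_width: 27.4
grasp_force: 59.7
```

Request:
send_rows --targets '[{"gripper": 1, "x": 0, "y": 0, "z": 0, "ax": 0, "ay": 0, "az": 0}, {"gripper": 1, "x": 0, "y": 0, "z": 0, "ax": 0, "ay": 0, "az": 0}]'

```text
clock: 6.4
position: [609.8, -250.1, 110.5]
ee_rot: [0.969, -0.245, -0.004, -0.002]
contact_force: [-0.7, 9.0, -4.5]
gripper_width: 27.4
grasp_force: 59.7
```

Request:
send_rows --targets '[{"gripper": 1, "x": -0.18, "y": 0, "z": 0.32, "ax": 0, "ay": 0, "az": 0}, {"gripper": 1, "x": -0.18, "y": 0, "z": 0.3, "ax": 0, "ay": 0, "az": 0}, {"gripper": 1, "x": 0, "y": 0, "z": 0, "ax": 0, "ay": 0, "az": 0}, {"gripper": 1, "x": 0, "y": 0, "z": 0, "ax": 0, "ay": 0, "az": 0}]'

```text
clock: 6.73
position: [606.7, -248.4, 105.2]
ee_rot: [0.969, -0.245, -0.003, -0.002]
contact_force: [0.6, 8.9, -2.7]
gripper_width: 27.4
grasp_force: 59.8
```

Request:
send_rows --targets '[{"gripper": -1, "x": 0, "y": 0, "z": 0, "ax": 0, "ay": 0, "az": 0}, {"gripper": -1, "x": 0, "y": 0, "z": 0, "ax": 0, "ay": 0, "az": 0}, {"gripper": -1, "x": 0, "y": 0, "z": 0, "ax": 0, "ay": 0, "az": 0}, {"gripper": -1, "x": 0, "y": 0, "z": 0, "ax": 0, "ay": 0, "az": 0}, {"gripper": -1, "x": 0, "y": 0, "z": 0, "ax": 0, "ay": 0, "az": 0}]'

```text
clock: 7.15
position: [608.5, -251.6, 107.5]
ee_rot: [0.97, -0.245, 0.0, 0.0]
contact_force: [0.3, -1.0, 1.0]
gripper_width: 84.6
grasp_force: 0.0
```

Request:
send_rows --targets '[{"gripper": -1, "x": 0, "y": 0, "z": -1, "ax": 0, "ay": 0, "az": 0}, {"gripper": -1, "x": 0, "y": 0, "z": -3, "ax": 0, "ay": 0, "az": 0}, {"gripper": -1, "x": 0, "y": 0, "z": -3.5, "ax": 0, "ay": 0, "az": 0}, {"gripper": -1, "x": 0, "y": 0, "z": -3.5, "ax": 0, "ay": 0, "az": 0}, {"gripper": -1, "x": 0, "y": 0, "z": -3, "ax": 0, "ay": 0, "az": 0}]'

```text
clock: 7.57
position: [608.8, -251.6, 251.1]
ee_rot: [0.97, -0.244, 0.001, 0.0]
contact_force: [0.8, -0.4, 0.5]
gripper_width: 85.7
grasp_force: 0.0
```

```bash
python3 - <<'E'
from h import *
p,d=arm.get_image("side"); P=pts("side",d); x,y,w,h=340,190,120,120
cv2.imwrite('pics/post.png',cv2.cvtColor(cv2.resize(p[y:y+h,x:x+w],(500,500)),cv2.COLOR_RGB2BGR))
hsv=cv2.cvtColor(p,cv2.COLOR_RGB2HSV).astype(int); H,S=hsv[...,0],hsv[...,1]
m=np.zeros(d.shape,bool); m[y:y+h,x:x+w]=1
k=m&(d>0)&(H>18)&(H<33)&(S>120)&(P[...,2]>85)
q=P[k]; print(len(q),q.mean(0),np.median(q,0),q.max(0)); r=q-[574,-232.3,70]; u=r@[.8805,-.474,0]
print('u',u.mean(),u.min(),u.max(),'z',r[:,2].mean(),r[:,2].max())
print(arm.read_state()['position'],arm.read_state()['clock'])
E
```

```text
280 [ 602.63753487 -252.02665363  127.60805081] [ 602.31095948 -253.51237522  129.27802022] [ 621.91251742 -232.40682258  136.65522293]
u 34.565783270240836 25.473709771305302 49.64389585500114 z 57.60805080811158 66.65522292669186
[ 611.61758551 -252.95874751  258.66560483] 7.6167
```

View pics/post.png

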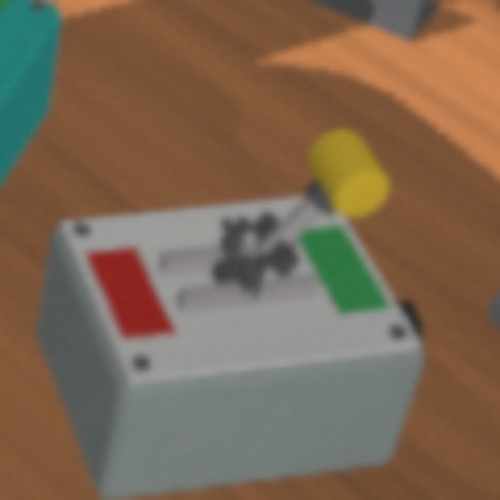

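The yellow bat leans over the green mark. Its knob centre is about 66 mm from the hinge at 34.5°, so it has dropped home, and the gripper is clear.

```bash
python3 -c "
from bench import arm
print(arm.job_done())"
```

```text
the job is handed in; nothing more can be done
None
```

I switched the fume extractor on and handed the job in: its yellow-knobbed bat measured home in the green-side notch, the gripper was clear of it, and the arm never went near the grinder's red toggle; the hand-in gave no verdict.

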